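# Ease the ratchet press and take out the glued blank

### The job

The glued wooden blank is still clamped in the small screw press. Flip the direction lever on the press's ratchet handle over to the loosening side, swing the handle to loosen the screw (anticlockwise seen from above) by at least an eighth of a turn, then draw the blank out and lay it down gently, flat on the desk and clear of the press. Do not drag the blank while it is clamped, and leave the jar, pliers, sanding block and stand of bits where they are.

Things in the scene. Friction and masses are not known exactly. Their poses are not given: they have to be found in the camera images.
- press: Small grey iron screw press, fixed to the desk. Origin on the desk below the screw's vertical axis; z up, x from the screw to the column at the back. Base plate x -40 to +85 mm, 80 mm wide (y), 12 mm thick. Column x 54 to 82, 50 mm wide. Arm above with its top 84 mm high, 40 mm wide, with a round boss of 50 mm diameter at the screw. The ratchet wheel and handle lie on top of it.
- press_bed (a point): Point on top of the base plate, on the screw's axis (12 mm above the desk). Axes as the press. Above it a flat platen, 50 mm (x) by 60 mm (y), presses the blank from above; it rises 4 mm per radian that the screw is loosened.
- grip_mid (a point): Middle of the dark wooden grip of the ratchet handle, 150 mm from the screw's axis, 93 mm above the desk; x along the handle away from the screw, z up. Grip round, 17 to 23 mm thick, from 114 to 185 mm from the axis, height 82 to 104; nearer in, a steel bar 20 mm wide. The handle turns level about the screw's axis; pushing sideways here takes 3 N when it clicks freely, 7 N when it drives.
- lever_tab (a point): Centre of the upright steel thumb post (tab) at the end of the direction lever: round, 13 mm thick, from 112 to 145 mm above the desk. The lever lies over the handle, pointing outward; vertical pivot on the handle 58 mm from the screw's axis, tab 55 mm beyond it. Pushed sideways by under 1 N past the middle it snaps to its other stop, 16 mm off the middle line; further it turns the handle.
- direction_lever (a joint): Angle of the direction lever from the handle's middle line, rad. +0.3: tab on the loosening side (handle's +y side): the handle drives the screw when swung anticlockwise seen from above and clicks freely back. -0.3: tab on the tightening side: the other way about. It starts on the tightening side and stays on the side where it is left.
- ratchet_handle (a joint): Handle angle about the screw's axis, rad, growing anticlockwise seen from above; at 0 it points along the press's -x. Stops at -1.6 and +0.7. Stays where it is left. The ratchet wheel has 18 teeth, so up to 0.35 rad of a swing may be lost before it bites; the swing can be repeated after clicking back. A tall drill stand is to the right (world -y) of the press.
- screw (a joint): Screw angle, rad: 0 tight (a stop), growing as it is loosened anticlockwise seen from above. An eighth of a turn is 0.785.
- blank_mid (a point): Centre of the glued-up wooden blank, 200 mm long (y), 44 wide (x), 24 thick (z), about 0.12 kg. It lies on the press's base plate under the platen, along the press's y (centre 24 mm above the desk), its centre 20 to 40 mm toward the press's +y, so its +y end stands out about 90 mm beyond the base plate and the other end about 30 mm.
- glue_pot: Bystander: jar 47 mm across, 70 mm high, blue lid; origin at its underside.
- pliers: Bystander: pliers lying flat, 148x41x11 mm, red grips; origin at the underside.
- sanding_block: Bystander: brown block 35x55x22 mm; origin at the underside.
- bit_stand: Bystander: small wooden block with upright drill bits, 36x75x71 mm; origin at the underside.

How it is judged:
On the way, in this order (a step that is already met when the one before it is completed fails the run):
1. the direction lever is flipped to the loosening side (value of joint direction_lever above 0.12 rad), for 0.1 s.
2. the screw is loosened by an eighth of a turn (value of joint screw above 0.77 rad), for 0.2 s.
At the end, for the whole second after the job is handed in: The direction lever is on the loosening side, the screw is loosened by an eighth of a turn (0.75 rad or more), and the blank lies flat (within 0.1 rad, right way up or over, centre under 17 mm high) at rest on the desk, not touching the press (value of joint screw above 0.75 rad and value of joint direction_lever above 0.12 rad and height (world z) of blank_mid below 0.017 m and (angle between blank_mid's own z axis and vertical below 0.1 rad or angle between blank_mid's own z axis and vertical above 3.04 rad) and contact force between blank and press below 0.05 N and linear speed of blank below 0.02 m/s).
It fails at once if the blank is dragged more than 25 mm before the screw is loosened (distance of blank_mid from where it was at the start of the episode above 0.025 m and value of joint screw below 0.5 rad).
It fails at once if the blank is thrown or dropped (faster than 1 m/s) (linear speed of blank above 1 m/s).
It fails at once if a bystander is moved more than 30 mm (distance of any of glue_pot, pliers, sanding_block, bit_stand from where it was at the start of the episode above 0.03 m).
It also fails if it takes over 58 s, if anything falls off the work surface, if the arm or the gripper's body presses on something with over 40 N, if the wrist force passes 120 N, or if a joint passes its speed limit or range.

### The arm

A 6-joint arm with a two-finger parallel gripper is mounted at the origin on a cart in front of the work surface, level with it; the furniture and walls round the work are solid. World frame = base frame: x ahead of the robot, y to its left, z up, the work surface at z = 0. Lengths are in m, angles in rad, forces in N, time in s.
With the tool pointing down it reaches from about 0.3 to 0.875 m from the base axis. Payload 6.4 kg.
Tool frame: the origin (TCP) lies on the front face of the gripper's body, between the roots of the fingers; the fingertips stand 73 mm ahead of it and the grasp point (between the pads) lies ctrl.pinch_z ahead of it (ctrl.pinch_z is the distance from the TCP to the grasp point, in m); z points along the fingers, x is the direction in which the jaws open and shut, and the axes are right-handed (so a half turn about z gives the same grasp; the last joint's range is limited). The gripper opens to 85 mm and grips with 20 to 120 N. Pads are 22 mm wide; open, the fingers measure 114 mm over their backs; the gripper's body (76 mm by 85 mm) begins 54 mm behind the grasp point. The pads swing forward as they close: fully open they stand 13 mm farther back than shut.
Start: joints at [1.039, 0.181, 1.607, -0, 1.354, -0.206], TCP at [0.184, 0.545, 0.304] pointing down, gripper open.
Joint ranges: [-2.99, 2.99], [-0.89, 2.07], [0.3, 2.58], [-1.14, 4.28], [0, 2.63], [-3.12, 3.12]. Speed limits (rad/s): [2.57, 2.57, 3.01, 3.14, 3.14, 3.14].

### API

Orientations are given as a unit quaternion [w, x, y, z].
In Python, from bench import ctrl gives the robot as it stands.
- The arm moves only by the tool move_arm, never from a script. Its argument "rows" is text: rows parted by semicolons, each of 7 numbers parted by spaces: the shift along the tool's x, y, z in cm, then the turn, a rotation vector about the tool's x, y, z in degrees, then the opening, from 0 (shut) to 1 (fully open). In form: x y z rx ry rz grip; .... A call has 1 to 20 rows; each row shifts and turns the commanded pose from where the row before left it, along the tool's axes as they then stand; what a row does not reach is not made up. A row lasts 1/10 s, in which the tool goes at most 50 mm and 8.59 degrees, less where a joint would pass 70% of its speed; a pose out of reach is approached as far as the arm can. A call with a gripper value outside its range is refused whole. The fingers move at their own pace and stop on an object; the grip force is fixed at half the most. Time passes only in rows, so rows that do not move let the fingers close. It gives the time, the measured TCP pose, the force and the opening at its end, in the units of the state.
- ctrl.get_obs(): the state, without advancing time (a new reading comes with each control period).
- ctrl.camera(name): name is "scene" or "top" or "wrist"; returns a dict with "color" (400x640x3 uint8, blue, green, red), "fx", "fy", "cx", "cy" (pixels), "rvec" (rotation vector, rad) and "tvec" (3), from world to camera coordinates, as OpenCV has them. Camera axes: x right, y down, z forward; pixel columns grow to the right and rows downward; lengths in m; the calibration is good to about 2 mm. The wrist camera is an equidistant fisheye: a pixel r from the principal point sees the ray r / f radians off the axis. A picture is of the moment at which its call begins. There is no depth.
- ctrl.hand_in(): hands the job in, once; it reports no verdict.
Trained networks look in the newest picture that a camera, given by its name, has taken for a name from the list of things; names that differ only in an ending like _2 or _b are one class to them, and where a whole thing is asked for, a point or a joint stands for the part that bears it (a point fixed in the world has none). Each returns a list of dicts, best first, with "confidence" (0 to 1); they miss things now and then, are a little off and sometimes report something else, mostly with a low value. They report only what shows in the picture. A call takes as long as a camera call.
- ctrl.look_for(camera, query): "bbox" ([left, top, right, bottom] in pixels, round what is visible of it).
- ctrl.trace(camera, query): "region" (400x640 bool, what is visible of it) and "bbox" ([left, top, right, bottom] in pixels, round what is visible of it).
The state is a dict: "time_s": time; "q": joint angles; "dq": joint speeds; "joint_efforts": joint torques, N m; "eef_pos": TCP position; "eef_rot": TCP orientation; "wrist_force": force on the tool from outside, world axes, zero at the start; "torque": the same for the moment, N m; "opening": opening from 0.0 (shut) to 1.0 (fully open).
Only numpy, scipy, OpenCV 4.12 (cv2) and the standard library are available. Lean on these libraries where they do the work, as an engineer would, in place of code of your own. Each camera call takes 0.05 s, during which the arm holds its last target.

## Working session

There is one attempt and no reset: what is moved stays moved. The work goes in short steps, Python scripts to look and compute and a tool call to move; the robot and the scene stay as the last step left them, time stands still between calls to the robot, and variables do not carry over. Pictures are saved under pics/ and viewed, and the job is handed in when it is done.

Besides the shell and the picture viewer there is one more tool, called by a JSON object that holds its "fn" and its "kwargs". move_arm: Moves the arm, as the interface text tells. Its arguments: {"type":"object","properties":{"rows":{"type":"string"}},"required":["rows"]}

```bash
mkdir -p pics; ls
python3 - <<'E'
from bench import ctrl
import cv2
for n in ["scene","top"]:
    c=ctrl.camera(n); cv2.imwrite(f"pics/{n}0.png",c["color"]); print(n,c["fx"],c["cx"],c["cy"],c["rvec"],c["tvec"])
    for q in ["press","grip_mid","lever_tab","blank_mid","glue_pot","pliers","sanding_block","bit_stand","direction_lever"]:
        r=ctrl.look_for(n,q)
        print(q,[(d["bbox"],round(d["confidence"],2)) for d in r[:2]])
o=ctrl.get_obs();print(o, ctrl.pinch_z)
E
```

```text
pics
scene 430.8408050309986 312.39078409157935 197.3612730797089 [ 2.13987609 -1.22815492  0.46649452] [-0.29742894  0.44502699  1.01924522]
press [([316.6, 189.0, 370.8, 253.7], 0.61)]
grip_mid [([315.4, 208.6, 362.8, 252.6], 0.64)]
lever_tab [([330.1, 216.4, 360.2, 230.1], 0.67)]
blank_mid [([312.7, 208.7, 381.0, 242.0], 0.78)]
glue_pot [([315.4, 160.8, 329.3, 185.1], 0.78)]
pliers [([220.2, 222.5, 244.1, 262.7], 0.6)]
sanding_block [([369.4, 184.1, 388.6, 203.1], 0.54)]
bit_stand [([178.1, 208.2, 201.2, 226.8], 0.7)]
direction_lever [([328.2, 215.2, 356.6, 229.7], 0.67), ([315.4, 162.3, 330.6, 184.3], 0.19)]
top 519.7852794252185 316.31197078431666 201.5864777976492 [ 2.19253961 -2.16376362  0.143773  ] [-0.013937    0.57922638  1.42781662]
press [([329.6, 163.2, 379.6, 253.6], 0.96)]
grip_mid [([351.3, 175.1, 373.4, 254.7], 0.92)]
lever_tab [([352.8, 200.7, 362.7, 227.5], 0.69)]
blank_mid [([329.0, 163.5, 379.8, 228.0], 0.96)]
glue_pot [([283.8, 130.4, 307.4, 151.8], 0.74)]
pliers [([230.4, 257.3, 274.6, 289.4], 0.68)]
sanding_block [([352.8, 126.4, 378.3, 142.9], 0.52)]
bit_stand [([189.0, 259.0, 211.6, 283.2], 0.62)]
direction_lever [([354.6, 197.2, 370.8, 226.6], 0.47)]
{'time_s': 1.0, 'q': array([ 1.03867644e+00,  1.80786771e-01,  1.60698368e+00, -3.25264044e-05,
        1.35382210e+00, -2.06328814e-01]), 'dq': array([ 1.85507050e-03, -5.29397289e-06,  5.07654530e-04,  2.07080386e-03,
       -1.59266084e-03,  1.78470418e-03]), 'joint_efforts': array([-1.03084060e-04, -4.44846725e+01, -3.51693249e+01, -1.84024548e-04,
        6.18359245e-04,  1.23012139e-06]), 'eef_pos': array([0.18404789, 0.5447645 , 0.3039038 ]), 'eef_rot': array([1.45062264e-05, 8.12419754e-01, 5.83073017e-01, 6.46576228e-06]), 'wrist_force': array([-0.37849975, -0.0172906 , -0.21073051]), 'torque': array([-0.00832159, -0.02680138,  0.02288806]), 'opening': 0.9998913365625454} 0.0539
```

Run:
```python
import cv2
a=cv2.imread("pics/top0.png"); cv2.imwrite("pics/top0z.png",cv2.resize(a[110:300,180:420],None,fx=3.3,fy=3.1,interpolation=cv2.INTER_CUBIC))
a=cv2.imread("pics/scene0.png"); cv2.imwrite("pics/scene0z.png",cv2.resize(a[150:280,260:420],None,fx=4.5,fy=4.5,interpolation=cv2.INTER_CUBIC))
```

```text
(no output)
```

View pics/top0.png

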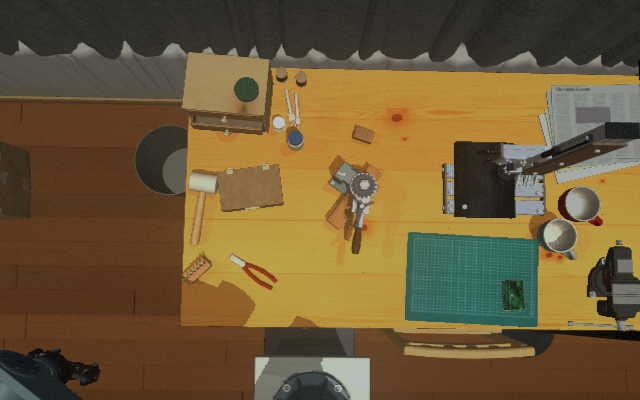

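View pics/scene0.png

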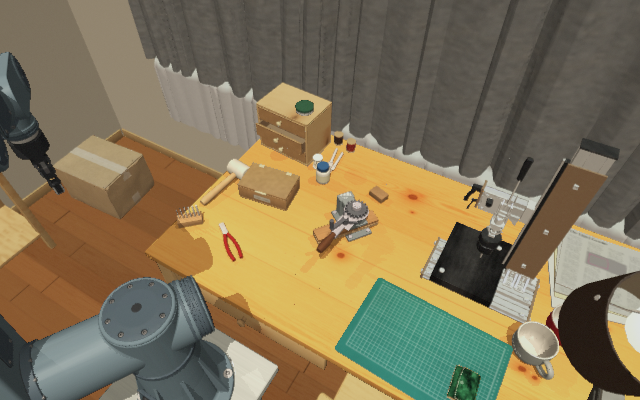

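```bash
sleep 0
```

```text
(no output)
```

View pics/top0z.png

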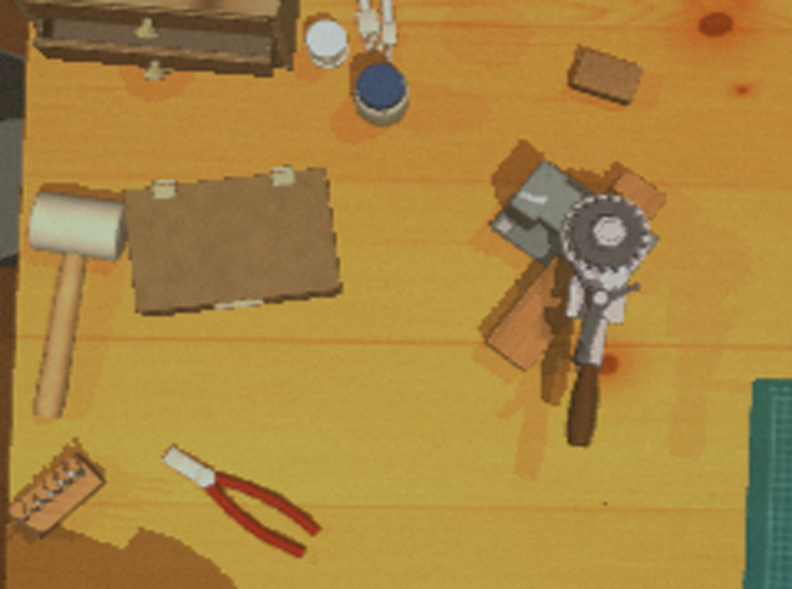

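View pics/scene0z.png

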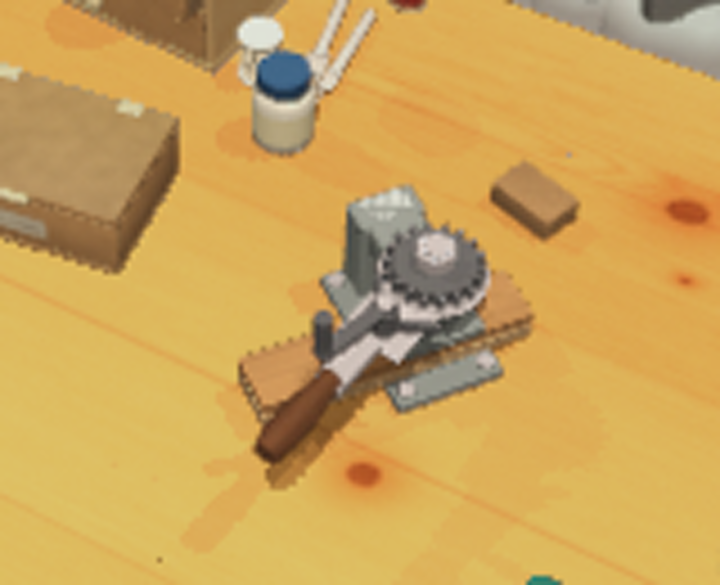

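```bash
cat > h.py <<'E'
import numpy as np, cv2
from scipy.optimize import least_squares
def proj(c,P):
    P=np.atleast_2d(P).astype(float)
    K=np.array([[c["fx"],0,c["cx"]],[0,c["fy"],c["cy"]],[0,0,1]])
    return cv2.projectPoints(P,np.array(c["rvec"]),np.array(c["tvec"]),K,None)[0][:,0]
def ray(c,uv):
    R=cv2.Rodrigues(np.array(c["rvec"]))[0]
    d=R.T@np.array([(uv[0]-c["cx"])/c["fx"],(uv[1]-c["cy"])/c["fy"],1]); o=-R.T@np.array(c["tvec"])
    return o,d
def onplane(c,uv,z):
    o,d=ray(c,uv); return o+d*(z-o[2])/d[2]
def tri(cs,uvs):
    A=np.zeros((3,3));b=np.zeros(3)
    for c,uv in zip(cs,uvs):
        o,d=ray(c,uv);d/=np.linalg.norm(d);M=np.eye(3)-np.outer(d,d);A+=M;b+=M@o
    return np.linalg.solve(A,b)
E
python3 - <<'E'
from bench import ctrl
from h import *
s=ctrl.camera("scene");t=ctrl.camera("top")
print(tri([t,s],[(364.2,184.2),(357.1,204.9)]))
print("grip end",tri([t,s],[(355.8,252.6),(318.2,250.4)]))
for nm,c in [("t",t),("s",s)]:
  for q in ["glue_pot","pliers","sanding_block","bit_stand"]:
    b=ctrl.look_for(nm,q)[0]["bbox"]; print(nm,q,onplane(c,((b[0]+b[2])/2,(b[1]+b[3])/2),0.02))
# column top corners / blank corners in top view
z=lambda x,y:(x/3.3+180,y/3.1+110)
for n,p,h in [("blankL",(482,330),.036),("blankB",(525,370),.036),("blankR",(665,186),.036),("blankT",(622,165),.036),("colT",(545,160),.084),("colL",(497,222),.084),("grip end",(580,440),.093),("grip start",(590,368),.093)]:
    print(n,onplane(t,z(*p),h))
E
```

```text
[ 0.61956757 -0.13194012  0.11049715]
grip end [ 0.43637184 -0.1099302   0.09355341]Traceback (most recent call last):
  File "<stdin>", line 8, in <module>
ValueError: no camera of that name has taken a picture
```

Run:
```python
from bench import ctrl
from h import *
s=ctrl.camera("scene");t=ctrl.camera("top")
for nm,c in [("top",t),("scene",s)]:
  for q in ["glue_pot","pliers","sanding_block","bit_stand"]:
    b=ctrl.look_for(nm,q)[0]["bbox"]; print(nm,q,onplane(c,((b[0]+b[2])/2,(b[1]+b[3])/2),0.02).round(3))
z=lambda x,y:(x/3.3+180,y/3.1+110)
for n,p,h in [("blankL",(482,330),.036),("blankB",(525,370),.036),("blankR",(665,186),.036),("blankT",(622,165),.036),("colT",(545,160),.084),("colL",(497,222),.084)]:
    print(n,onplane(t,z(*p),h).round(3))
# model overlay
S=np.array([0.6196,-0.132])
im=t["color"].copy();im2=s["color"].copy()
def box(x0,x1,y0,y1,z0,z1): return np.array([[x,y,w] for w in(z0,z1) for x,y in((x0,y0),(x1,y0),(x1,y1),(x0,y1))])
def draw(im,c,B,yaw,col,k):
    R=np.array([[np.cos(yaw),-np.sin(yaw)],[np.sin(yaw),np.cos(yaw)]])
    W=B.copy();W[:,:2]=B[:,:2]@R.T+S
    p=proj(c,W)*k
    for i in range(4):
        for a,b in((i,(i+1)%4),(i+4,(i+1)%4+4),(i,i+4)):
            cv2.line(im,tuple(np.int32(p[a])),tuple(np.int32(p[b])),col,1)
import sys
yaw=np.deg2rad(40); oy=.03
out=[]
for c,(x0,y0) in ((t,(300,120)),(s,(290,140))):
    k=5
    im=cv2.resize(c["color"],None,fx=k,fy=k,interpolation=cv2.INTER_CUBIC)
    draw(im,c,box(-.04,.085,-.04,.04,0,.012),yaw,(255,0,0),k)
    draw(im,c,box(.054,.082,-.025,.025,0,.084),yaw,(0,255,255),k)
    draw(im,c,box(-.022,.022,oy-.1,oy+.1,.012,.036),yaw,(0,255,0),k)
    ha=3.022
    draw(im,c,box(0,.185,-.01,.01,.093,.0931),ha,(255,0,255),k)
    out.append(im[y0*k:y0*k+600,x0*k:x0*k+500])
cv2.imwrite("pics/ov.png",cv2.resize(np.hstack(out),None,fx=.8,fy=.8))
```

```text
top glue_pot [0.757 0.048 0.02 ]
top pliers [0.384 0.171 0.02 ]
top sanding_block [ 0.771 -0.143  0.02 ]
top bit_stand [0.385 0.32  0.02 ]
scene glue_pot [0.752 0.057 0.02 ]
scene pliers [0.375 0.154 0.02 ]
scene sanding_block [ 0.774 -0.142  0.02 ]Traceback (most recent call last):
  File "<stdin>", line 6, in <module>
IndexError: list index out of range
```

```bash
cat > ov.py <<'E'
from h import *
import pickle,sys
def box(x0,x1,y0,y1,z0,z1): return np.array([[x,y,w] for w in(z0,z1) for x,y in((x0,y0),(x1,y0),(x1,y1),(x0,y1))])
def draw(im,c,B,S,yaw,col,k):
    R=np.array([[np.cos(yaw),-np.sin(yaw)],[np.sin(yaw),np.cos(yaw)]])
    W=B.copy();W[:,:2]=B[:,:2]@R.T+S
    p=proj(c,W)*k
    for i in range(4):
        for a,b in((i,(i+1)%4),(i+4,(i+1)%4+4),(i,i+4)):
            cv2.line(im,tuple(np.int32(p[a])),tuple(np.int32(p[b])),col,1)
def overlay(t,s,S,yaw,oy,ha,fn,k=5):
    out=[]
    for c,(x0,y0) in ((t,(300,150)),(s,(300,160))):
        im=cv2.resize(c["color"],None,fx=k,fy=k,interpolation=cv2.INTER_CUBIC)
        draw(im,c,box(-.04,.085,-.04,.04,0,.012),S,yaw,(255,0,0),k)
        draw(im,c,box(.054,.082,-.025,.025,0,.084),S,yaw,(0,255,255),k)
        draw(im,c,box(-.022,.022,oy-.1,oy+.1,.012,.036),S,yaw,(0,255,0),k)
        draw(im,c,box(0,.185,-.01,.01,.093,.0931),S,ha,(255,0,255),k)
        out.append(im[y0*k:y0*k+110*k,x0*k:x0*k+80*k])
    cv2.imwrite(fn,np.hstack(out))
E
python3 - <<'E'
from bench import ctrl
from ov import *
s=ctrl.camera("scene");t=ctrl.camera("top")
pickle.dump((t,s),open("c0.pkl","wb"))
z=lambda x,y:(x/3.3+180,y/3.1+110)
for n,p,h in [("blankL",(482,330),.036),("blankB",(525,370),.036),("blankR",(665,186),.036),("blankT",(622,165),.036),("colT",(545,160),.084),("colL",(497,222),.084)]:
    print(n,onplane(t,z(*p),h).round(3))
overlay(t,s,np.array([.6196,-.132]),np.deg2rad(40),.03,3.022,"pics/ov.png")
E
```

```text
blankL [ 0.538 -0.034  0.036]
blankB [ 0.502 -0.071  0.036]
blankR [ 0.671 -0.189  0.036]
blankT [ 0.69  -0.152  0.036]
colT [ 0.685 -0.082  0.084]
colL [ 0.629 -0.043  0.084]
```

View pics/ov.png

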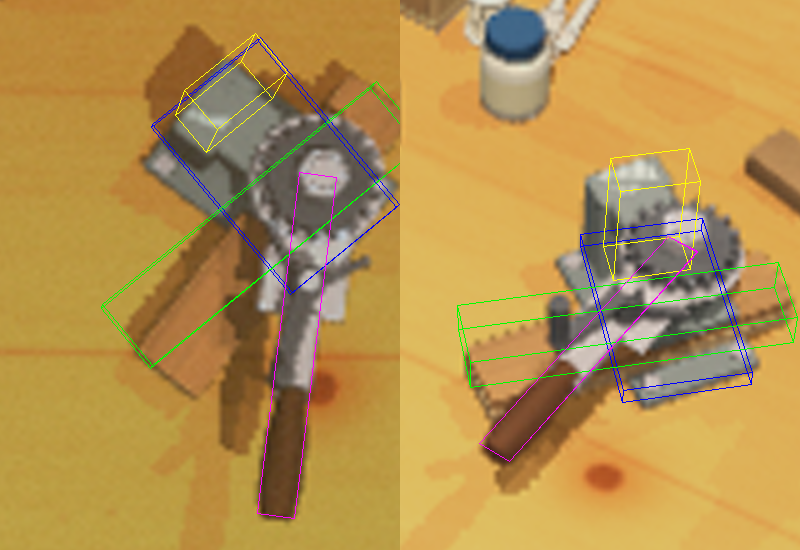

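Run:
```python
from ov import *
t,s=pickle.load(open("c0.pkl","rb"))
for c,n in ((t,"a"),(s,"b")):
    x0,y0=(322,155) if n=="a" else (305,175)
    cv2.imwrite(f"pics/z{n}.png",cv2.resize(c["color"][y0:y0+60,x0:x0+80],None,fx=10,fy=10,interpolation=cv2.INTER_CUBIC))
    R=cv2.Rodrigues(np.array(c["rvec"]))[0];print(-R.T@np.array(c["tvec"]))
```

```text
[0.42358586 0.02916523 1.48124345]
[-0.14883512 -0.43444561  1.05568884]
```

View pics/za.png

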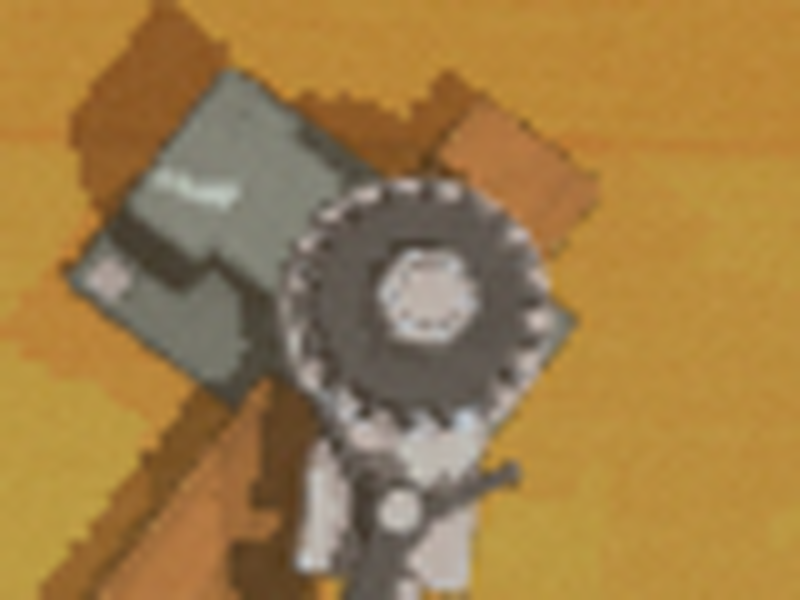

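View pics/zb.png

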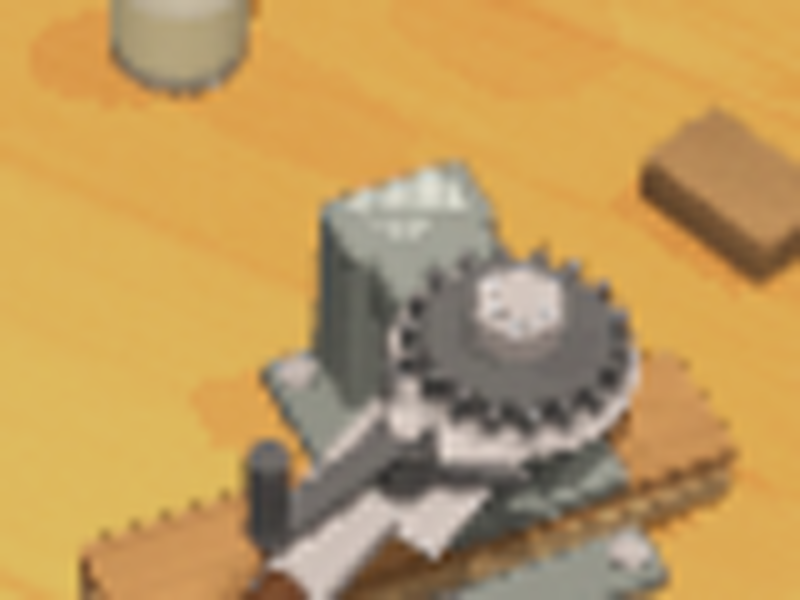

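Run:
```python
from ov import *
t,s=pickle.load(open("c0.pkl","rb"))
a=lambda X,Y:((X+.5)/10-.5+322,(Y+.5)/10-.5+155)
b=lambda X,Y:((X+.5)/10-.5+305,(Y+.5)/10-.5+175)
C=[(t,a(70,270),(.085,.04,.012),0),(t,a(577,320),(-.04,-.04,.012),0),(t,a(230,70),(.082,-.025,.084),0),(t,a(130,195),(.082,.025,.084),0),
(t,a(475,90),(.022,-.1,.036),1),(t,a(600,185),(-.022,-.1,.036),1),(t,(326,216.5),(.022,.1,.036),1),(t,(339.1,229.3),(-.022,.1,.036),1),
(s,b(263,370),(.085,.04,.012),0),(s,b(325,205),(.082,.025,.084),0),(s,b(462,162),(.082,-.025,.084),0),(s,b(665,575),(-.04,-.04,.012),0),(s,b(82,560),(.022,.1,.036),1),(s,b(737,455),(-.022,-.1,.036),1)]
def res(p):
    r=[]
    for c,uv,P,bl in C:
        x,y,z=P; y+=bl*p[3]
        W=[p[0]+np.cos(p[2])*x-np.sin(p[2])*y,p[1]+np.sin(p[2])*x+np.cos(p[2])*y,z]
        r.append(proj(c,W)[0]-uv)
    return np.ravel(r)
f=least_squares(res,[.62,-.13,.8,.03],loss="soft_l1");p=f.x
print(p,np.rad2deg(p[2]));print(res(p).reshape(-1,2).round(1))
overlay(t,s,p[:2],p[2],p[3],3.022,"pics/ov2.png")
```

```text
[ 0.61837122 -0.13115368  0.92342862  0.02952802] 52.908562376144516
[[-0.6  0.6]
 [ 0.3  0.4]
 [ 0.  -1.1]
 [-1.1  0.7]
 [ 0.7  0.5]
 [ 0.6  0.4]
 [ 0.6  3.3]
 [ 0.   0.1]
 [ 0.  -1.2]
 [-0.6 -0.7]
 [ 0.5 -1. ]
 [ 0.8 -0.4]
 [-0.4 -1.6]
 [ 0.6 -0.6]]
```

View pics/ov2.png

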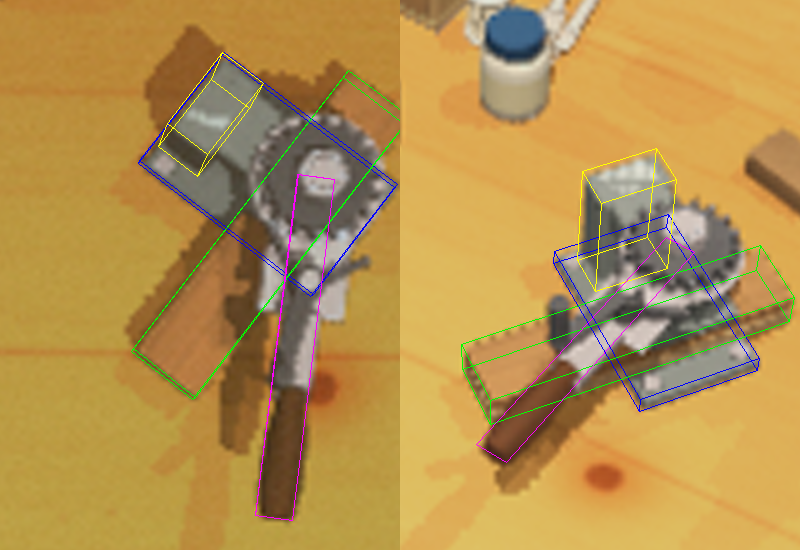

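```bash
cat > plan.py <<'E'
import numpy as np
from scipy.spatial.transform import Rotation as Ro
def cur(o):
    q=o["eef_rot"]; return np.array(o["eef_pos"]),Ro.from_quat([q[1],q[2],q[3],q[0]])
def down(yaw): # tool x at world angle yaw, z down
    return Ro.from_matrix(np.array([[np.cos(yaw),np.sin(yaw),0],[np.sin(yaw),-np.cos(yaw),0],[0,0,-1]]))
def rows(p,R,way,grip,dec=2):
    """way: list of (pos,yaw or None,n)"""
    out=[]
    for tp,ty,n in way:
        tp=np.array(tp);p0=p.copy();R0=R
        T=down(ty) if ty is not None else R
        rv=(R0.inv()*T).as_rotvec()
        if isinstance(n,tuple): n,rv=n[0],np.array([0,0,np.deg2rad(n[1])])
        for i in range(1,n+1):
            goal=p0+(tp-p0)*i/n; Rg=R0*Ro.from_rotvec(rv*i/n)
            d=np.round(R.inv().apply(goal-p)*100,dec)+0.0
            r=np.round(np.rad2deg((R.inv()*Rg).as_rotvec()),1)+0.0
            p=p+R.apply(d/100); R=R*Ro.from_rotvec(np.deg2rad(r))
            out.append(" ".join(f"{v:g}" for v in [*d,*r,grip]))
    print("; ".join(out)); print(len(out),"end",p.round(4),"yaw",np.rad2deg(np.arctan2(*R.as_matrix()[[1,0],0])).round(1))
    return p,R
E
python3 - <<'E'
from bench import ctrl
from plan import *
p,R=cur(ctrl.get_obs())
rows(p,R,[((.50,-.105,.30),np.deg2rad(-97),(20,168.4))],0.7)
E
```

```text
-2.57 2.54 0.02 0 0 8.4 0.7; -2.18 2.88 0.02 0 0 8.4 0.7; -1.73 3.17 0.02 0 0 8.5 0.7; -1.24 3.4 0.02 0 0 8.4 0.7; -0.73 3.53 0.02 0 0 8.4 0.7; -0.21 3.61 0.02 0 0 8.4 0.7; 0.32 3.6 0.02 0 0 8.4 0.7; 0.85 3.51 0.02 0 0 8.5 0.7; 1.35 3.35 0.01 0 0 8.4 0.7; 1.83 3.12 0.02 0 0 8.4 0.7; 2.26 2.81 0.02 0 0 8.4 0.7; 2.65 2.46 0.02 0 0 8.4 0.7; 2.98 2.04 0.02 0 0 8.5 0.7; 3.25 1.57 0.02 0 0 8.4 0.7; 3.45 1.09 0.02 0 0 8.4 0.7; 3.56 0.57 0.02 0 0 8.4 0.7; 3.62 0.05 0.02 0 0 8.4 0.7; 3.58 -0.49 0.02 0 0 8.5 0.7; 3.47 -1.01 0.02 0 0 8.4 0.7; 3.28 -1.5 0.02 0 0 8.4 0.7
20 end [ 0.5   -0.105  0.3  ] yaw -97.1
```

{"fn": "move_arm", "kwargs": {"rows": "-2.6 2.5 0 0 0 8.4 0.7; -2.2 2.9 0 0 0 8.4 0.7; -1.7 3.2 0 0 0 8.5 0.7; -1.2 3.4 0 0 0 8.4 0.7; -0.7 3.5 0 0 0 8.4 0.7; -0.2 3.6 0 0 0 8.4 0.7; 0.3 3.6 0 0 0 8.4 0.7; 0.9 3.5 0 0 0 8.5 0.7; 1.3 3.4 0 0 0 8.4 0.7; 1.8 3.1 0 0 0 8.4 0.7; 2.3 2.8 0 0 0 8.4 0.7; 2.6 2.5 0 0 0 8.4 0.7; 3 2 0 0 0 8.5 0.7; 3.2 1.6 0 0 0 8.4 0.7; 3.4 1.1 0 0 0 8.4 0.7; 3.6 0.6 0 0 0 8.4 0.7; 3.6 0 0 0 0 8.4 0.7; 3.6 -0.5 0 0 0 8.5 0.7; 3.5 -1 0 0 0 8.4 0.7; 3.3 -1.5 0 0 0 8.4 0.7"}}

```text
time_s: 3.7
eef_pos: [0.5001, -0.1066, 0.304]
eef_rot: [0.0, -0.66, 0.751, -0.0]
wrist_force: [0.2, -0.4, -0.1]
opening: 0.697
```

Now a wrist picture to refine the tab and handle positions.

```bash
cat >> h.py <<'E'
def fproj(c,P):
    P=np.atleast_2d(P).astype(float); R=cv2.Rodrigues(np.array(c["rvec"]))[0]
    X=P@R.T+np.array(c["tvec"]); r=np.hypot(X[:,0],X[:,1]); th=np.arctan2(r,X[:,2])
    k=np.where(r>1e-9,th/np.maximum(r,1e-9),0)
    return np.c_[c["cx"]+c["fx"]*k*X[:,0],c["cy"]+c["fy"]*k*X[:,1]]
def fray(c,uv):
    R=cv2.Rodrigues(np.array(c["rvec"]))[0]
    a=np.array([(uv[0]-c["cx"])/c["fx"],(uv[1]-c["cy"])/c["fy"]]);th=np.hypot(*a);
    d=np.r_[a/max(th,1e-9)*np.sin(th),np.cos(th)]
    return -R.T@np.array(c["tvec"]),R.T@d
def fonplane(c,uv,z):
    o,d=fray(c,uv); return o+d*(z-o[2])/d[2]
E
python3 - <<'E'
from bench import ctrl
from h import *
import pickle
c=ctrl.camera("wrist");pickle.dump(c,open("w1.pkl","wb"))
print(c["fx"],c["cx"],c["cy"])
for q in ["lever_tab","grip_mid","blank_mid"]:
    r=ctrl.look_for("wrist",q);print(q,[(np.round(d["bbox"]),round(d["confidence"],2)) for d in r[:2]])
im=c["color"].copy()
S=np.array([.6184,-.1312]);ha=3.022;u=np.array([np.cos(ha),np.sin(ha)]);v=np.array([-u[1],u[0]])
for P,col in [(np.r_[S,.11],(0,255,0)),(np.r_[S+.1105*u-.0163*v,.145],(255,0,255)),(np.r_[S+.15*u,.104],(255,255,0)),(np.r_[S+.185*u,.093],(0,255,255))]:
    q=fproj(c,P)[0];print(q);cv2.circle(im,tuple(np.int32(q)),4,col,1)
cv2.imwrite("pics/w1.png",im)
E
```

```text
309.70691628693146 316.6874665949575 192.5871780942362
lever_tab [(array([300.,  82., 363., 192.]), 0.61), (array([287.,  14., 370., 244.]), 0.49)]
grip_mid [(array([286.,  14., 368., 242.]), 0.95)]
blank_mid [(array([252.,   0., 371., 167.]), 0.74)]
[328.72919753  46.58217565]
[310.02734522 185.46937305]
[328.90367795 212.53402508]
[328.3312462  240.19756465]
```

View pics/w1.png

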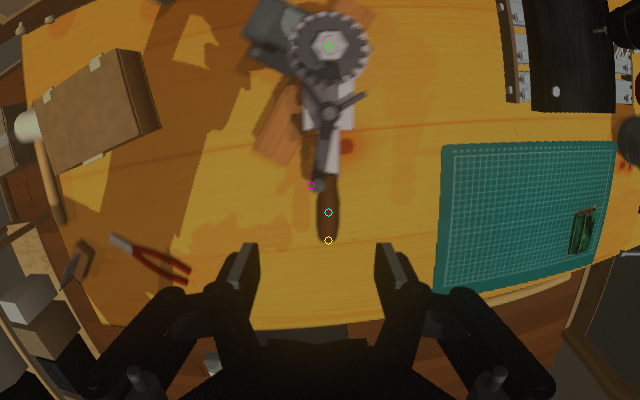

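Run:
```python
from h import *
import pickle
c=pickle.load(open("w1.pkl","rb"))
im=cv2.resize(c["color"][20:250,270:400],None,fx=4.5,fy=2.6,interpolation=cv2.INTER_CUBIC)
im=cv2.resize(c["color"][100:245,270:400],None,fx=4,fy=4,interpolation=cv2.INTER_CUBIC)
cv2.imwrite("pics/w1z.png",im)
o,d=fray(c,(316,190)); print(o)
for uv,z in [((318,185),.145),((330,46.5),.11),((328,240),.093)]: print(fonplane(c,uv,z).round(4))
```

```text
[ 0.58016955 -0.11607052  0.37456913]
[ 0.5102 -0.108   0.145 ]
[ 0.6183 -0.1323  0.11  ]
[ 0.435  -0.1088  0.093 ]
```

View pics/w1z.png

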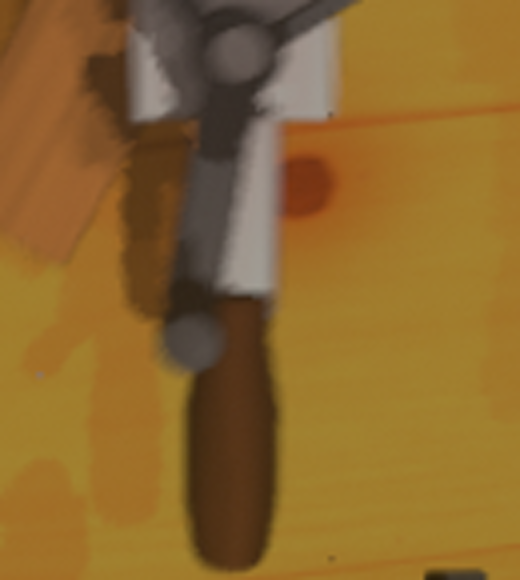

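{"fn": "move_arm", "kwargs": {"rows": "0.1 -0.9 0 0 0 0 0.4; 0 0 3 0 0 0 0.4; 0 0 3 0 0 0 0.4; 0 0 2 0 0 0 0.4; 0 0 2 0 0 0 0.4; 0 0 1.4 0 0 0 0.4; 0 0 0 0 0 0 0.4"}}

```text
time_s: 4.6
eef_pos: [0.5074, -0.1058, 0.1881]
eef_rot: [-0.001, -0.663, 0.749, 0.002]
wrist_force: [-0.5, -0.7, 0.2]
opening: 0.399
```

Run:
```python
from bench import ctrl
from h import *
c=ctrl.camera("wrist");cv2.imwrite("pics/w2.png",c["color"]);o=ctrl.get_obs();print(o["eef_pos"],o["wrist_force"])
```

```text
[ 0.50816741 -0.10630446  0.18943301] [-0.56807654  0.90420667  0.20573114]
```

View pics/w2.png

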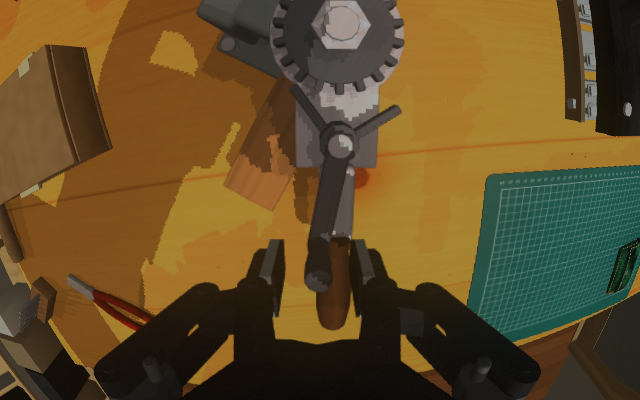

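{"fn": "move_arm", "kwargs": {"rows": "0.8 0 0 0 0 0 0.4; 0.8 0 0 0 0 0 0.4; 0.8 0 0 0 0 0 0.4; 0.8 0 0 0 0 0 0.4; 0.4 0 0 0 0 0 0.4; 0 0 0 0 0 0 0.4; 0 0 0 0 0 0 0.4"}}

```text
time_s: 5.35
eef_pos: [0.5039, -0.1431, 0.1899]
eef_rot: [-0.0, -0.662, 0.749, -0.0]
wrist_force: [-0.1, 0.0, -0.1]
opening: 0.398
```

Run:
```python
from bench import ctrl
from h import *
c=ctrl.camera("wrist");cv2.imwrite("pics/w3.png",c["color"]);o=ctrl.get_obs();print(o["eef_pos"],o["wrist_force"])
```

```text
[ 0.50385579 -0.14283016  0.18981568] [0.40751151 0.16743976 0.40441548]
```

View pics/w3.png

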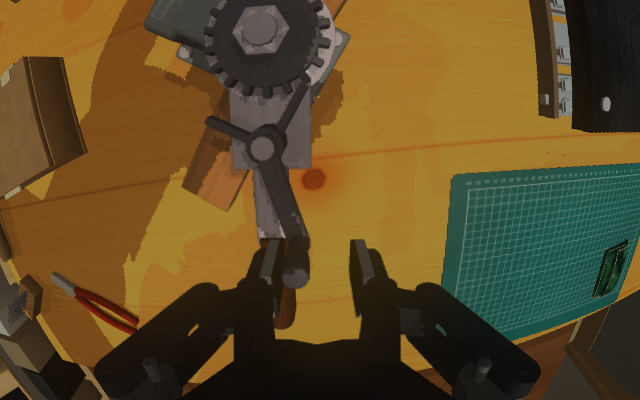

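{"fn": "move_arm", "kwargs": {"rows": "0 0 -2 0 0 0 0.5; 0 0 -2 0 0 0 0.5; -0.8 1.6 0 0 0 0 0.5; -0.8 1.6 0 0 0 0 0.5; -0.8 1.6 0 0 0 0 0.5; 0 0 0 0 0 0 0.5; 0 0 0 0 0 0 0.5"}}

```text
time_s: 6.1
eef_pos: [0.4596, -0.1131, 0.2302]
eef_rot: [0.0, -0.662, 0.749, -0.001]
wrist_force: [0.5, -0.1, 0.2]
opening: 0.502
```

Run:
```python
from bench import ctrl
from h import *
c=ctrl.camera("wrist");cv2.imwrite("pics/w4.png",c["color"]);o=ctrl.get_obs();print(o["eef_pos"],o["wrist_force"])
for uv,z in [((330,46.5),.11),((328,240),.093)]: print(fonplane(c,uv,z).round(4))
```

```text
[ 0.45994254 -0.11338909  0.23022034] [-1.10726905 -0.21921797 -0.17586073]
[ 0.5675 -0.1336  0.11  ]
[ 0.4327 -0.1175  0.093 ]
```

View pics/w4.png

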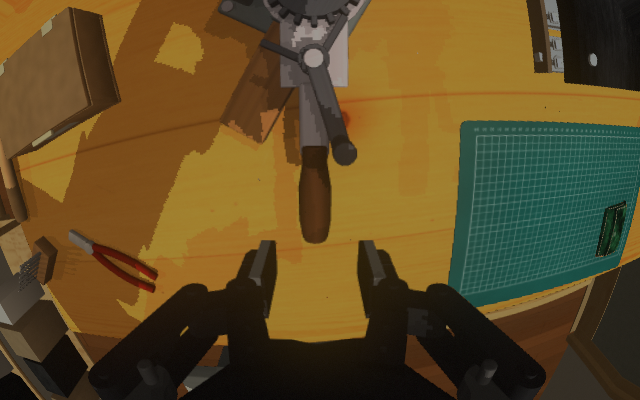

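Run:
```python
from ov import *
from plan import *
from bench import ctrl
t,s=pickle.load(open("c0.pkl","rb"))
for uv,z in [((443,165),.02),((443,213),.02),((455,215),.05),((500,150),.15)]: print(onplane(t,uv,z).round(3))
p,R=cur(ctrl.get_obs()); p=p.copy();p[2]=.156
S=np.array([.618,-.132]);r=np.linalg.norm(p[:2]-S);print(r)
a0=np.arctan2(*(p[:2]-S)[::-1])%(2*np.pi);print(a0)
way=[]
for i in range(1,25):
    a=a0+1.25*i/24
    way.append(((S[0]+r*np.cos(a),S[1]+r*np.sin(a),.156),np.deg2rad(-97)+1.25*i/24,1))
rows(p,R,way,.32)
```

```text
[ 0.691 -0.369  0.02 ]
[ 0.553 -0.367  0.02 ]
[ 0.545 -0.392  0.05 ]
[ 0.71  -0.485  0.15 ]
0.1591493830722265
3.024384621346361
0.83 -0.03 0 -0.1 0 -3 0.32; 0.83 -0.02 0 0 0 -3 0.32; 0.83 -0.03 0 0 0 -3 0.32; 0.82 -0.02 0 0 0 -3 0.32; 0.83 -0.03 0 0 0 -3 0.32; 0.83 -0.03 0 0 0 -3 0.32; 0.83 -0.02 0 0 0 -2.9 0.32; 0.83 -0.03 0 0 0 -3 0.32; 0.83 -0.02 0 0 0 -3 0.32; 0.82 -0.03 0 0 0 -3 0.32; 0.83 -0.02 0 0 0 -3 0.32; 0.83 -0.03 0 0 0 -3 0.32; 0.83 -0.03 0 0 0 -2.9 0.32; 0.83 -0.02 0 0 0 -3 0.32; 0.83 -0.03 0 0 0 -3 0.32; 0.82 -0.02 0 0 0 -3 0.32; 0.83 -0.03 0 0 0 -3 0.32; 0.83 -0.02 0 0 0 -3 0.32; 0.83 -0.03 0 0 0 -3 0.32; 0.83 -0.02 0 0 0 -2.9 0.32; 0.83 -0.03 0 0 0 -3 0.32; 0.83 -0.03 0 0 0 -3 0.32; 0.82 -0.02 0 0 0 -3 0.32; 0.83 -0.03 0 0 0 -3 0.32
24 end [ 0.5505 -0.2761  0.156 ] yaw -25.4
```

{"fn": "move_arm", "kwargs": {"rows": "0 0 2.5 0 0 0 0.5; 0 0 2.5 0 0 0 0.5; 0 0 1.5 0 0 0 0.5; 0 0 0.9 0 0 0 0.5; 0 0 0 0 0 0 0.32; 0 0 0 0 0 0 0.32; 0 0 0 0 0 0 0.32"}}

```text
time_s: 6.85
eef_pos: [0.46, -0.1135, 0.1568]
eef_rot: [0.0, -0.662, 0.749, -0.001]
wrist_force: [0.2, -0.0, -0.4]
opening: 0.321
```

Straddling the grip without contact. First part of the swing.

{"fn": "move_arm", "kwargs": {"rows": "0.83 -0.02 0 0 0 -3 0.32; 0.83 -0.02 0 0 0 -3 0.32; 0.83 -0.02 0 0 0 -3 0.32; 0.83 -0.02 0 0 0 -3 0.32; 0.83 -0.02 0 0 0 -3 0.32; 0.83 -0.02 0 0 0 -3 0.32; 0.83 -0.02 0 0 0 -3 0.32; 0.83 -0.02 0 0 0 -3 0.32; 0.83 -0.02 0 0 0 -3 0.32; 0.83 -0.02 0 0 0 -3 0.32; 0.83 -0.02 0 0 0 -3 0.32; 0.83 -0.02 0 0 0 -3 0.32"}}

```text
time_s: 8.05
eef_pos: [0.4782, -0.2082, 0.1566]
eef_rot: [-0.001, 0.862, -0.507, -0.0]
wrist_force: [1.5, 7.8, 2.1]
opening: 0.322
```

Run:
```python
from bench import ctrl
from h import *
from plan import *
c=ctrl.camera("wrist");cv2.imwrite("pics/w5.png",c["color"]);o=ctrl.get_obs();print(o["eef_pos"],o["wrist_force"],o["torque"])
S=np.array([.618,-.132]);p=o["eef_pos"][:2]-S;print(np.linalg.norm(p),np.arctan2(p[1],p[0])%(2*np.pi))
```

```text
[ 0.47866064 -0.20939281  0.15673485] [-0.73660713  4.7912995  -0.55400806] [ 0.79000582 -0.11973481 -0.08239285]
0.1593897901530594 3.6485927599840835
```

View pics/w5.png

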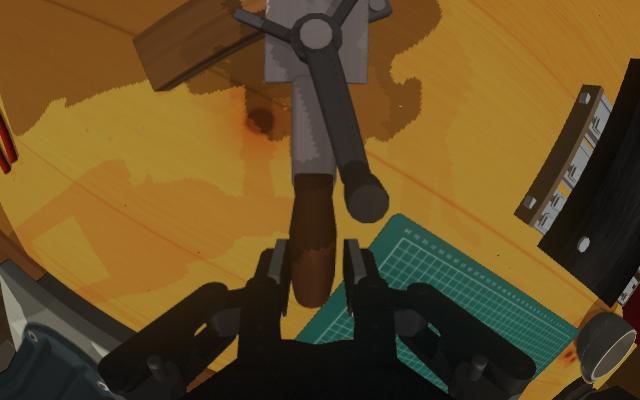

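{"fn": "move_arm", "kwargs": {"rows": "0.83 -0.02 0 0 0 -3 0.32; 0.83 -0.02 0 0 0 -3 0.32; 0.83 -0.02 0 0 0 -3 0.32; 0.83 -0.02 0 0 0 -3 0.32; 0.83 -0.02 0 0 0 -3 0.32; 0.83 -0.02 0 0 0 -3 0.32; 0.83 -0.02 0 0 0 -3 0.32; 0.83 -0.02 0 0 0 -3 0.32; 0.83 -0.02 0 0 0 -3 0.32; 0.83 -0.02 0 0 0 -3 0.32; 0.83 -0.02 0 0 0 -3 0.32; 0.83 -0.02 0 0 0 -3 0.32; 0.83 -0.02 0 0 0 -3 0.32"}}

```text
time_s: 9.4
eef_pos: [0.5562, -0.2789, 0.1564]
eef_rot: [-0.001, 0.982, -0.19, -0.001]
wrist_force: [-4.3, 4.4, 3.3]
opening: 0.321
```

Run:
```python
from bench import ctrl
from h import *
import pickle
from plan import *
c=ctrl.camera("wrist");cv2.imwrite("pics/w6.png",c["color"]);o=ctrl.get_obs();print(o["eef_pos"],o["wrist_force"],o["torque"])
S=np.array([.618,-.132]);p=o["eef_pos"][:2]-S;print(np.linalg.norm(p),np.arctan2(p[1],p[0])%(2*np.pi))
t=ctrl.camera("top")
s=ctrl.camera("scene")
pickle.dump((t,s),open("c1.pkl","wb"))
cv2.imwrite("pics/t6.png",np.hstack([cv2.resize(t["color"][140:260,310:410],None,fx=4,fy=4),cv2.resize(s["color"][160:280,300:400],None,fx=4,fy=4)]))
```

```text
[ 0.55719482 -0.27941768  0.15647994] [-2.82841661  3.04414017  0.38793829] [ 0.49612712  0.45934631 -0.06231365]
0.15946548521250453 4.321180136855859
```

View pics/w6.png

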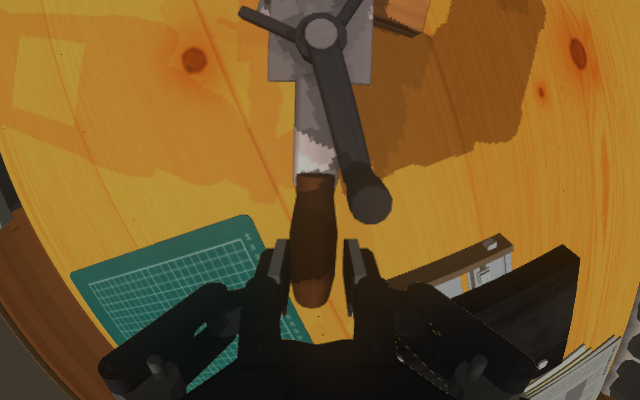

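View pics/t6.png

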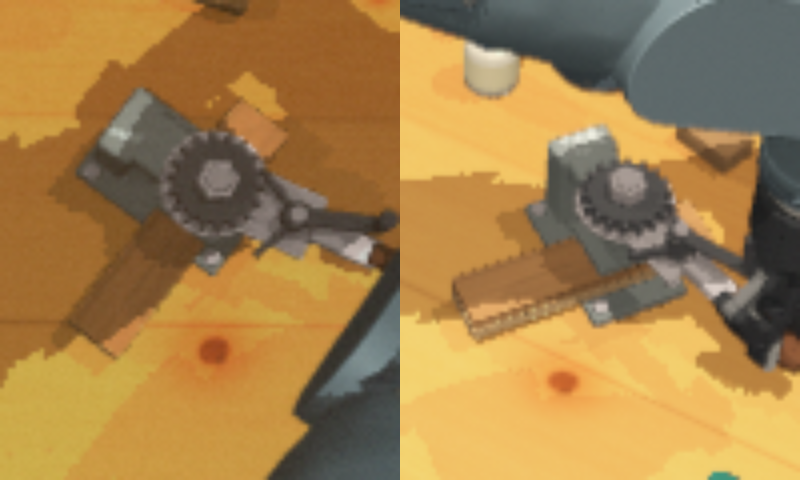

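{"fn": "move_arm", "kwargs": {"rows": "0.83 -0.02 0 0 0 -3 0.32; 0.83 -0.02 0 0 0 -3 0.32; 0.83 -0.02 0 0 0 -3 0.32; 0.83 -0.02 0 0 0 -3 0.32; 0 0 0 0 0 0 0.32; -0.2 0 0 0 0 0 0.5; 0 0 0 0 0 0 0.5; 0 0 -3 0 0 0 0.5; 0 0 -4 0 0 0 0.5; 0 0 -4 0 0 0 0.5"}}

```text
time_s: 10.55
eef_pos: [0.5862, -0.2886, 0.2669]
eef_rot: [-0.0, 0.996, -0.088, -0.0]
wrist_force: [-0.4, -0.0, 0.5]
opening: 0.496
```

Run:
```python
from bench import ctrl
from h import *
from plan import *
o=ctrl.get_obs();print(o["eef_pos"],o["wrist_force"],o["q"])
p,R=cur(o)
# blank grasp point local (0,.085)
yaw=.923;S=np.array([.6183,-.1315]);e=np.array([-np.sin(yaw),np.cos(yaw)])
g=S+.087*e;print(g, e)
rows(p,R,[((g[0],g[1],.27),yaw,16)],.85,1)
```

```text
[ 0.58623473 -0.28860028  0.26685054] [-0.42582014 -0.02605923  0.50570591] [-6.38775222e-01  3.83366758e-01  1.43012890e+00  1.02705166e-04
  1.32837433e+00 -4.61893799e-01]
[ 0.54892485 -0.07900154] [-0.7974155   0.60343063]
-0.5 -1.2 0 0 0 -3.9 0.85; -0.3 -1.3 0 0 0 -4 0.85; -0.3 -1.3 -0.1 0 0 -3.9 0.85; -0.2 -1.3 0 0 0 -4 0.85; -0.1 -1.4 0 0 0 -3.9 0.85; 0 -1.3 0 0 0 -3.9 0.85; 0.1 -1.3 0 0 0 -4 0.85; 0.1 -1.4 -0.1 0 0 -3.9 0.85; 0.3 -1.3 0 0 0 -3.9 0.85; 0.3 -1.2 0 0 0 -4 0.85; 0.5 -1.3 0 0 0 -3.9 0.85; 0.5 -1.2 0 0 0 -4 0.85; 0.6 -1.2 -0.1 0 0 -3.9 0.85; 0.7 -1.1 0 0 0 -3.9 0.85; 0.7 -1.1 0 0 0 -4 0.85; 0.9 -1.1 0 0 0 -3.9 0.85
16 end [ 0.5488 -0.0787  0.2699] yaw 52.9
```

{"fn": "move_arm", "kwargs": {"rows": "-0.5 -1.2 0 0 0 -3.9 0.85; -0.3 -1.3 0 0 0 -4 0.85; -0.3 -1.3 -0.1 0 0 -3.9 0.85; -0.2 -1.3 0 0 0 -4 0.85; -0.1 -1.4 0 0 0 -3.9 0.85; 0 -1.3 0 0 0 -3.9 0.85; 0.1 -1.3 0 0 0 -4 0.85; 0.1 -1.4 -0.1 0 0 -3.9 0.85; 0.3 -1.3 0 0 0 -3.9 0.85; 0.3 -1.2 0 0 0 -4 0.85; 0.5 -1.3 0 0 0 -3.9 0.85; 0.5 -1.2 0 0 0 -4 0.85; 0.6 -1.2 -0.1 0 0 -3.9 0.85; 0.7 -1.1 0 0 0 -3.9 0.85; 0.7 -1.1 0 0 0 -4 0.85; 0.9 -1.1 0 0 0 -3.9 0.85; 0 0 0 0 0 0 0.85"}}

```text
time_s: 12.25
eef_pos: [0.5487, -0.0776, 0.2692]
eef_rot: [0.0, 0.895, 0.446, 0.0]
wrist_force: [-0.1, 0.2, -0.7]
opening: 0.847
```

Run:
```python
from bench import ctrl
from h import *
from plan import *
import pickle
c=ctrl.camera("wrist");o=ctrl.get_obs();print(o["eef_pos"],o["wrist_force"])
pickle.dump(c,open("w7.pkl","wb"))
im=c["color"].copy()
yaw=.923;S=np.array([.6183,-.1315]);e=np.array([-np.sin(yaw),np.cos(yaw)]);x=np.array([np.cos(yaw),np.sin(yaw)])
for a,b in [(.022,.13),(-.022,.13),(-.022,.06),(.022,.06),(.022,.087),(-.022,.087)]:
    q=fproj(c,np.r_[S+a*x+b*e,.036])[0];cv2.circle(im,tuple(np.int32(q)),4,(0,255,0),1)
cv2.imwrite("pics/w7.png",im)
```

```text
[ 0.5489256  -0.07851594  0.2693024 ] [-0.84136239 -0.58998882 -0.67828664]
```

View pics/w7.png

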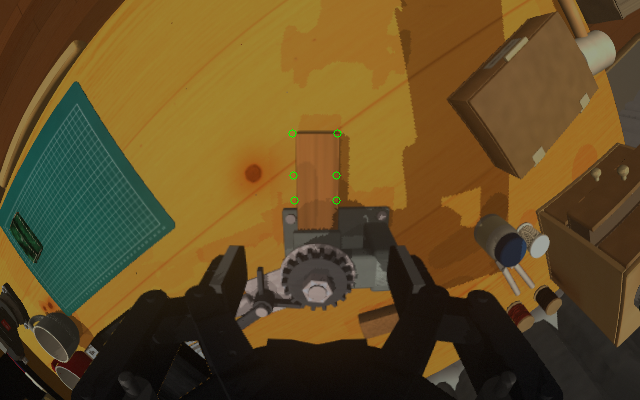

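{"fn": "move_arm", "kwargs": {"rows": "0.2 -0.6 2 0 0 0 0.85; 0 0 4 0 0 0 0.85; 0 0 4 0 0 0 0.85; 0 0 3 0 0 0 0.85; 0 0 2 0 0 0 0.85; 0 0 1.5 0 0 0 0.85; 0 0 1 0 0 0 0.85; 0 0 0.6 0 0 0 0.85; 0 0 0 0 0 0 0.85"}}

```text
time_s: 13.2
eef_pos: [0.5454, -0.0738, 0.0878]
eef_rot: [-0.0, 0.895, 0.445, -0.0]
wrist_force: [0.2, 0.1, 1.1]
opening: 0.852
```

Run:
```python
from bench import ctrl
from h import *
c=ctrl.camera("wrist");o=ctrl.get_obs();print(o["eef_pos"],o["wrist_force"])
s=ctrl.camera("scene")
cv2.imwrite("pics/w8.png",np.hstack([c["color"][100:,150:500],cv2.resize(s["color"][160:280,290:410],(300,300))]))
```

```text
[ 0.5457309  -0.07386157  0.08834193] [ 0.16398811 -0.70910948 -0.15784932]
```

View pics/w8.png

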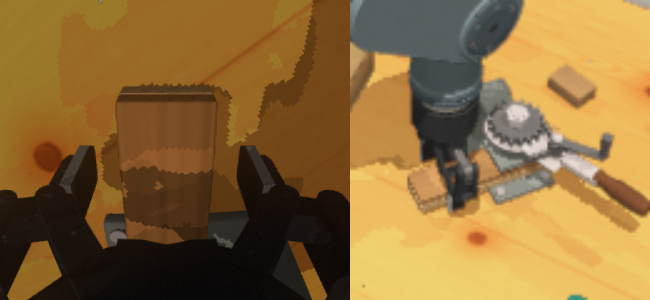

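Blank centred between the fingers. Close, wait for grip, then test a small draw.

{"fn": "move_arm", "kwargs": {"rows": "0 0 0 0 0 0 0.6; 0 0 0 0 0 0 0.55; 0 0 0 0 0 0 0.4; 0 0 0 0 0 0 0.4; 0 0 0 0 0 0 0.4; 0 0 0 0 0 0 0.4; 0 -0.3 0 0 0 0 0.4; 0 -0.3 0 0 0 0 0.4; 0 -0.4 0 0 0 0 0.4; 0 0 0 0 0 0 0.4"}}

```text
time_s: 14.3
eef_pos: [0.5375, -0.0675, 0.0883]
eef_rot: [0.0, 0.895, 0.446, 0.0]
wrist_force: [0.6, -0.3, 6.7]
opening: 0.5
```

{"fn": "move_arm", "kwargs": {"rows": "0 -0.8 0 0 0 0 0.4; 0 -1 0 0 0 0 0.4; 0 -1 0 0 0 0 0.4; 0 -1 0 0 0 0 0.4; 0 -1 0 0 0 0 0.4; 0 -1.2 0 0 0 0 0.4; 0 -1.2 0 0 0 0 0.4; 0 -1.2 0 0 0 0 0.4; 0 -1.2 0 0 0 0 0.4; 0 -1.2 0 0 0 0 0.4; 0 -1.2 0 0 0 0 0.4; 0 -1.2 0 0 0 0 0.4; 0 -1.2 0 0 0 0 0.4; 0 -1 0 0 0 0 0.4; 0 -0.5 0 0 0 0 0.4; 0 0 0 0 0 0 0.4"}}

```text
time_s: 15.9
eef_pos: [0.4099, 0.0287, 0.0879]
eef_rot: [-0.0, 0.895, 0.446, -0.0]
wrist_force: [-0.3, 0.1, -0.4]
opening: 0.5
```

```bash
cat > look.py <<'E'
from bench import ctrl
from h import *
import sys
n=sys.argv[1]
o=ctrl.get_obs();print(o["eef_pos"],o["wrist_force"],o["opening"])
c=ctrl.camera("wrist");s=ctrl.camera("scene");t=ctrl.camera("top")
cv2.imwrite(f"pics/{n}.png",np.hstack([c["color"][100:,170:470],cv2.resize(s["color"][150:290,270:380],(236,300)),cv2.resize(t["color"][150:290,290:400],(236,300))]))
E
python3 look.py w9
```

```text
[0.40991289 0.02867786 0.08785644] [-0.26924466  0.09481974 -0.43937133] 0.5003266045458287
```

View pics/w9.png

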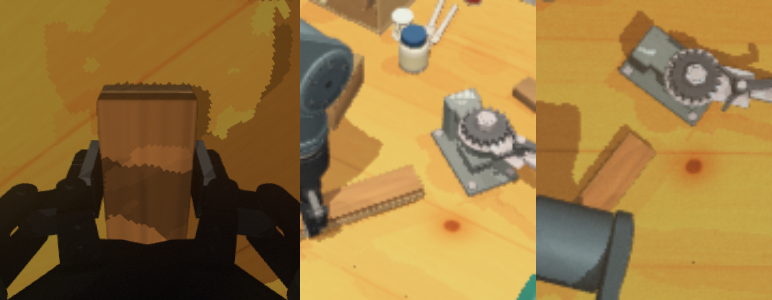

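{"fn": "move_arm", "kwargs": {"rows": "0 0 0.3 0 0 0 0.4; 0 0 0.3 0 0 0 0.4; 0 0 0.3 0 0 0 0.4; 0 0 0.1 0 0 0 0.4; 0 0 0 0 0 0 0.4; 0 0 0 0 0 0 0.4"}}

```text
time_s: 16.65
eef_pos: [0.4105, 0.0282, 0.0778]
eef_rot: [-0.0, 0.895, 0.446, -0.0]
wrist_force: [0.1, 0.2, -1.0]
opening: 0.502
```

{"fn": "move_arm", "kwargs": {"rows": "0 0 0.1 0 0 0 0.4; 0 0 0 0 0 0 0.4; 0 0 0 0 0 0 0.4"}}

```text
time_s: 16.95
eef_pos: [0.4107, 0.0282, 0.0771]
eef_rot: [0.0, 0.895, 0.446, 0.0]
wrist_force: [-0.6, 0.0, 2.4]
opening: 0.498
```

{"fn": "move_arm", "kwargs": {"rows": "0 0 0.1 0 0 0 0.4; 0 0 0 0 0 0 0.4; 0 0 0 0 0 0 0.4"}}

```text
time_s: 17.25
eef_pos: [0.4108, 0.0282, 0.0771]
eef_rot: [0.0, 0.895, 0.446, -0.0]
wrist_force: [-7.9, 0.7, 20.1]
opening: 0.497
```

{"fn": "move_arm", "kwargs": {"rows": "0 0 -0.1 0 0 0 0.4; 0 0 0 0 0 0 0.4; 0 0 0 0 0 0 0.55; 0 0 0 0 0 0 0.6; 0 0 0 0 0 0 0.7; 0 0 0 0 0 0 0.8; 0 0 0 0 0 0 0.8; 0 0 -1 0 0 0 0.8; 0 0 -2 0 0 0 0.8; 0 0 -4 0 0 0 0.8; 0 0 -4 0 0 0 0.8; 0 0 -4 0 0 0 0.8; 0 0 -4 0 0 0 0.8; 0 0 0 0 0 0 0.8"}}

```text
time_s: 18.65
eef_pos: [0.4133, 0.0277, 0.2733]
eef_rot: [0.004, 0.895, 0.446, 0.005]
wrist_force: [1.3, 0.5, 0.6]
opening: 0.798
```

```bash
python3 look.py w10
python3 - <<'E'
from bench import ctrl
from h import *
c=ctrl.camera("wrist");cv2.imwrite("pics/w11.png",c["color"])
s=ctrl.camera("scene");cv2.imwrite("pics/s11.png",cv2.resize(s["color"][120:300,160:420],None,fx=3,fy=3))
E
```

```text
[0.41326314 0.02774681 0.27329299] [1.28235413 0.45863308 0.61412198] 0.7980502487867859
```

View pics/w11.png

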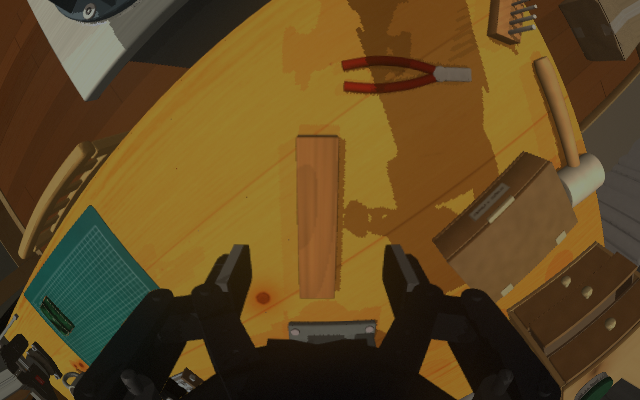

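View pics/s11.png

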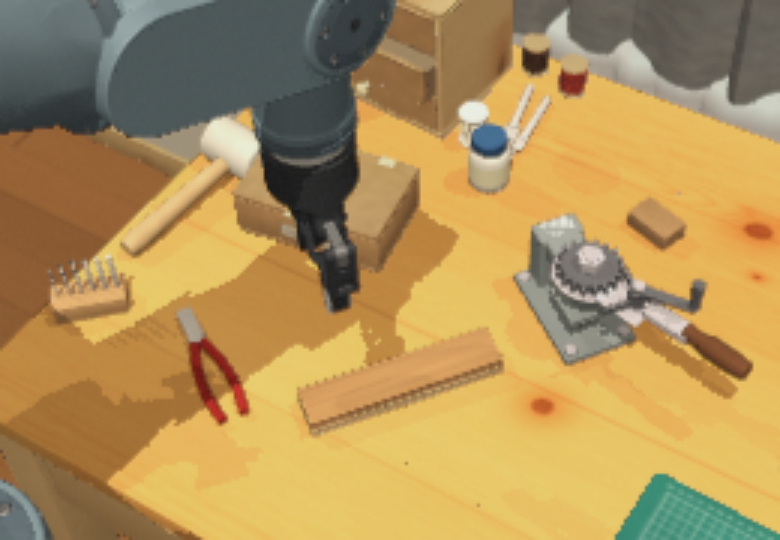

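Run:
```python
from bench import ctrl
o=ctrl.get_obs();print(o["time_s"]);print(ctrl.hand_in())
```

```text
18.9
the job is handed in; nothing more can be done
None
```

I flipped the direction lever to the loosening side, loosened the screw, drew the blank out and laid it on the desk. I then handed the job in at 18.9 s. The hand-in gives no verdict.

- **Lever:** the wrist picture after the push shows the thumb post on the loosening side of the handle, and the last scene picture still shows it there.
- **Screw:** I swung the handle about 1.45 rad anticlockwise. It took about 8 N, which matches the driving force. Even with 0.35 rad lost to the ratchet, about 1.1 rad of loosening is left, against the 0.785 needed. I worked this out from the swing and did not read the screw angle directly. The blank then slid out with under 1 N of sideways force, which agrees.
- **Blank:** I drew it out about 16 cm and lowered it about 11 mm until it touched the desk. My last downward step pressed to 20 N. I backed off 1 mm before opening the gripper. The last pictures show it lying flat, with a clear gap to the press's base plate.
- **Bystanders:** the jar, pliers, sanding block and stand of bits look undisturbed in the last pictures. I judged this by eye and did not measure their positions again.
- **Disagreement:** before the flip, the wrist camera put the thumb post about 10 mm off the handle's middle line, where the description says 16 mm. It did not affect the flip.

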